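Check in the sealed specimen containers

ROBOT

A 6-joint arm with a two-finger parallel gripper is mounted at the origin on the work surface. World frame = base frame: x ahead of the robot, y to its left, z up, the work surface at z = 0. Lengths are in m, angles in rad, forces in N, time in s.
With the tool pointing down it reaches from about 0.35 to 0.775 m from the base axis. Payload 7.3 kg.
Tool frame: the origin (TCP) lies on the front face of the gripper's body, between the roots of the fingers; the fingertips stand 66 mm ahead of it and the grasp point (between the pads) lies 47 mm ahead of it; y points along the fingers, z is the direction in which the jaws open and shut, and the axes are right-handed (so a half turn about y gives the same grasp; the last joint's range is limited). The gripper opens to 92 mm and grips with 3 to 60 N. Pads are 19 mm wide; open, the fingers measure 130 mm over their backs; the gripper's body (75 mm by 190 mm) begins 47 mm behind the grasp point.
Start: joints at [1.178, 0.342, 1.524, -0, 1.275, -0.146], TCP at [0.128, 0.509, 0.292] pointing down, gripper open.
Joint ranges: [-2.53, 2.53], [-0.77, 2.02], [0.04, 2.7], [-1, 4.14], [0.28, 2.66], [-3.11, 3.11]. Speed limits (rad/s): [2.57, 2.57, 3.14, 3.14, 3.14, 3.14].

INTERFACE

Orientations are given as a rotation vector (axis times angle).
In Python, from workcell import * gives the robot as it stands.
- The arm moves only by the tool carry_out, never from a script. Its argument "moves" is a list that holds one entry, the list of rows, each a list of 6 numbers: the shift along the tool's x, y, z in cm, then the turn, a rotation vector about the tool's x, y, z in rad. A call has 1 to 20 rows; each row shifts and turns the commanded pose from where the row before left it, along the tool's axes as they then stand; what a row does not reach is not made up. A row lasts 1/10 s, in which the tool goes at most 50 mm and 8.59 degrees, less where a joint would pass 70% of its speed; a pose out of reach is approached as far as the arm can. A call with a gripper value outside its range is refused whole. "hand" is the opening, from 0 (shut) to 1 (fully open), set as the call begins (left out, the last holds). The fingers move at their own pace and stop on an object; "grip_force" is the grip in N (left out, the last holds). Time passes only in rows, so rows that do not move let the fingers close. It gives the time, the measured TCP pose, the force and the opening at its end, in the units of the state.
- read_state(): the state, without advancing time (a new reading comes with each control period).
- capture(name): name is "side" or "top"; returns the picture (400x640x3 uint8, red, green, blue); there is no depth.
- camera_info(name): a dict with "fx", "fy", "cx", "cy" (pixels), "k1" (the pictures are not rectified: a ray, as slopes to the right and down, at radius r is drawn at 1 + k1 r^2 times it, then the intrinsics apply), "rvec" (rotation vector, rad) and "tvec" (3), from world to camera coordinates, as OpenCV has them. Camera axes: x right, y down, z forward; pixel columns grow to the right and rows downward; lengths in m; the calibration is good to about 2 mm. A picture is of the moment at which its call begins. camera_info takes no time and is no camera call.
- job_done(): hands the job in, once; it reports no verdict.
The state is a dict: "t": time; "joint_pos": joint angles; "qd": joint speeds; "tau": joint torques, N m; "ee_pos": TCP position; "ee_rot": TCP orientation; "force": force on the tool from outside, world axes, zero at the start; "ft_torque": the same for the moment, N m; "finger_gap": finger opening in m.
Only numpy, scipy, OpenCV 4.12 (cv2) and the standard library are available. Lean on these libraries where they do the work, as an engineer would, in place of code of your own. Each camera call takes 0.05 s, during which the arm holds its last target. There are 200 camera calls.

TASK

Check in the four closed specimen containers on the lab bench: stand each one upright, lid up, inside the rim of the tray whose shape and size match it (wide round jar, slim round jar, square case, oblong slide case), flat on the tray's floor. Leave the little blue tube rack standing where it is.

Things in the scene. Friction and masses are not known exactly. Their poses are not given: they have to be found in the camera images.
- wide_jar_mid (a point): Wide round jar, diameter 58 mm, 60 mm tall, straight-sided. The point is its centre, 30 mm above its underside. Like the other containers it is rigid, closed, of white plastic with a grey lid, about 0.1 kg, and stands loose on the bench at the start. z points up to the lid.
- slim_jar_mid (a point): Slim round jar, diameter 34 mm, 60 mm tall, straight-sided. The point is its centre, 30 mm above its underside. Like the other containers it is rigid, closed, of white plastic with a grey lid, about 0.1 kg, and stands loose on the bench at the start. z points up to the lid.
- square_case_mid (a point): Square case, 44 x 44 mm, 54 mm tall. The point is its centre, 27 mm above its underside; x and y are square to its sides. Like the other containers it is rigid, closed, of white plastic with a grey lid, about 0.1 kg, and stands loose on the bench at the start. z points up to the lid.
- slide_case_mid (a point): Oblong slide case, 82 mm long (its x) and 32 mm wide (its y), 54 mm tall. The point is its centre, 27 mm above its underside. Like the other containers it is rigid, closed, of white plastic with a grey lid, about 0.1 kg, and stands loose on the bench at the start. z points up to the lid.
- wide_tray_floor (a point): Wide round tray for the wide round jar: inside diameter 74 mm, 84 mm over the rim. Fixed to the bench; pale grey tray with a darker grey, flat patch of the container's outline on its floor. The floor's top is 4 mm above the bench and a rim 5 mm thick rises 6 mm above that floor (10 mm above the bench). The point is the centre of the floor's top; z points up.
- slim_tray_floor (a point): Small round tray for the slim round jar: inside diameter 50 mm, 60 mm over the rim. Fixed to the bench; pale grey tray with a darker grey, flat patch of the container's outline on its floor. The floor's top is 4 mm above the bench and a rim 5 mm thick rises 6 mm above that floor (10 mm above the bench). The point is the centre of the floor's top; z points up.
- square_tray_floor (a point): Square tray for the square case: inside 60 x 60 mm, 70 x 70 mm over the rim; x and y are square to its sides. Fixed to the bench; pale grey tray with a darker grey, flat patch of the container's outline on its floor. The floor's top is 4 mm above the bench and a rim 5 mm thick rises 6 mm above that floor (10 mm above the bench). The point is the centre of the floor's top; z points up.
- slide_tray_floor (a point): Oblong tray for the slide case: inside 98 mm (its x) by 48 mm (its y), 108 x 58 mm over the rim. Fixed to the bench; pale grey tray with a darker grey, flat patch of the container's outline on its floor. The floor's top is 4 mm above the bench and a rim 5 mm thick rises 6 mm above that floor (10 mm above the bench). The point is the centre of the floor's top; z points up.
- tube_rack_mid (a point): Small blue rack full of red-capped sample tubes, 56 x 56 mm, 52 mm tall, 0.3 kg, loose; to be left where it stands. The point is its centre, 26 mm above its underside. It and the eight entries above stand at nine shuffled places, at least 120 mm apart from centre to centre. The only other things between those places are a loose cap, an eraser and a roll of tape, all at most 13 mm tall; taller equipment stands along the far edge (x above 0.78 m) and the sides.
There are look-alikes about, which are no part of the job. What is shaped like the part that bears slim_jar_mid but turquoise is not meant.

How it is judged:
At the end, for the whole second after the job is handed in: Each container stands upright (within 0.1 rad) and at rest inside the rim of its own tray, its centre within 13.5 mm of the tray's centre and its underside within 3.5 mm of the tray's floor. The small blue tube rack is upright and within 20 mm of where it started (horizontal distance between wide_jar_mid and wide_tray_floor below 0.0135 m and z of wide_jar_mid in the frame of wide_tray_floor between 0.0265 and 0.0335 m and angle between each of wide_jar_mid, slim_jar_mid, square_case_mid, slide_case_mid, tube_rack_mid's own z axis and vertical below 0.1 rad and linear speed of each of wide_jar, slim_jar, square_case, slide_case below 0.02 m/s and horizontal distance between slim_jar_mid and slim_tray_floor below 0.0135 m and z of slim_jar_mid in the frame of slim_tray_floor between 0.0265 and 0.0335 m and horizontal distance between square_case_mid and square_tray_floor below 0.0135 m and z of square_case_mid in the frame of square_tray_floor between 0.0235 and 0.0305 m and horizontal distance between slide_case_mid and slide_tray_floor below 0.0135 m and z of slide_case_mid in the frame of slide_tray_floor between 0.0235 and 0.0305 m and distance of tube_rack_mid from where it was at the start of the episode below 0.02 m); the robot touches nothing.
It fails at once if the small blue tube rack is knocked over or carried off (distance of tube_rack_mid from where it was at the start of the episode above 0.03 m or angle between tube_rack_mid's own z axis and vertical above 0.5 rad).
It also fails if it takes over 109 s, if anything falls off the work surface, if the arm or the gripper's body presses on something with over 40 N, if the wrist force passes 120 N, or if a joint passes its speed limit or range.

## Working session

There is one attempt and no reset: what is moved stays moved. The work goes in short steps, Python scripts to look and compute and a tool call to move; the robot and the scene stay as the last step left them, time stands still between calls to the robot, and variables do not carry over. Pictures are saved under pics/ and viewed, about 12 in all and at most 16, crops included, and the job is handed in when it is done.

Besides the shell and the picture viewer there is one more tool, called after ">>>" by a JSON object that holds its "name" and its "arguments". carry_out: Moves the arm, as the interface text tells. Its arguments: {"type":"object","properties":{"moves":{"type":"array"},"hand":{"type":"number"},"grip_force":{"type":"number"}},"required":["moves"]}

```bash
mkdir -p pics; ls; python3 - <<'E'
from workcell import *
import cv2
s=read_state(); print(s)
for n in("side","top"):
    print(n,camera_info(n)); im=capture(n); cv2.imwrite(f"pics/{n}0.png",im[:,:,::-1])
E
```

```text
pics
{'t': 0.0, 'joint_pos': array([ 1.17800593e+00,  3.42723366e-01,  1.52502596e+00,  8.74949059e-06,
        1.27542390e+00, -1.46004082e-01]), 'qd': array([-5.28245474e-04,  4.85844115e-05, -2.81714227e-04, -1.00755381e-03,
       -7.50893699e-04, -9.71094718e-04]), 'tau': array([-2.13531515e-03, -4.31246924e+01, -2.44223052e+01,  7.17605883e-02,
        5.56988013e-02, -9.17575017e-05]), 'ee_pos': array([0.12810747, 0.50880327, 0.29154144]), 'ee_rot': array([-1.56362257,  0.19411656, -0.19344156]), 'force': array([ 0.72169733, -0.19540559, -0.30832731]), 'ft_torque': array([-0.01191689, -0.01314173,  0.03968531]), 'finger_gap': 0.09198145111898309}
side {'fx': 459.7005275127374, 'fy': 459.7005275127374, 'cx': 316.6861383481061, 'cy': 192.83033918545192, 'k1': 0.023943756335733604, 'rvec': array([ 0.21774673, -2.65124512,  1.50453687]), 'tvec': array([0.51364375, 0.08774442, 0.96904073])}
top {'fx': 417.8204662739119, 'fy': 417.8204662739119, 'cx': 320.2475563153978, 'cy': 201.95329852628163, 'k1': -0.07296705271478567, 'rvec': array([ 2.17920933, -2.1539572 ,  0.09611962]), 'tvec': array([0.00135665, 0.53056371, 0.98122982])}
```

View pics/top0.png

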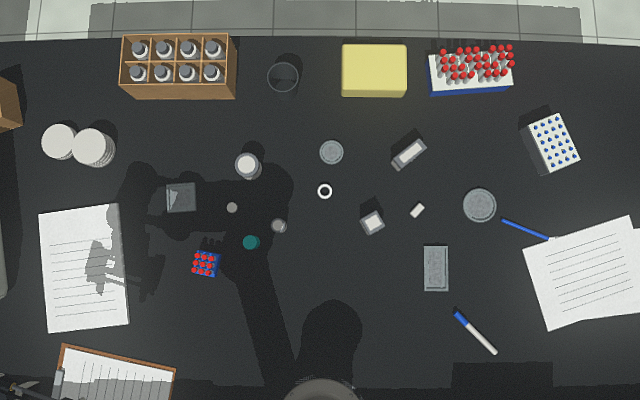

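View pics/side0.png

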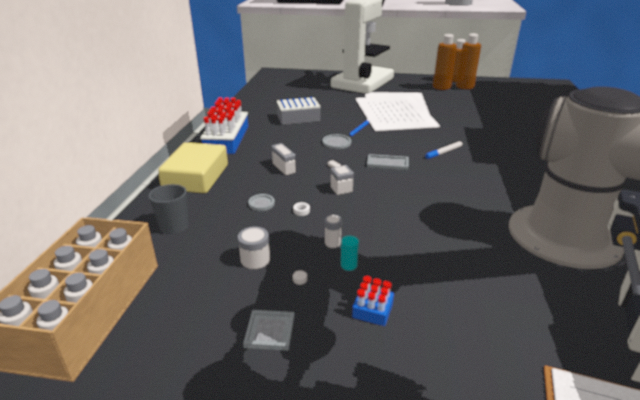

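The top view shows these, in pixels:

| Item | Pixel |
|---|---|
| Wide jar | (248,166) |
| Slim jar | (279,226) |
| Turquoise decoy | (250,242) |
| Square case | (372,222) |
| Slide case | (409,153) |
| Square tray | (181,197) |
| Slim tray | (331,152) |
| Wide tray | (479,205) |
| Slide tray | (436,267) |
| Rack | (205,263) |

The side view agrees.

```bash
python3 - <<'E'
import cv2,numpy as np
im=cv2.imread("pics/top0.png")
boxes=[(228,146),(259,206),(352,202),(389,133),(161,177),(311,132),(459,185),(414,247)]
t=[cv2.resize(im[y:y+42,x:x+42] if i!=7 else im[y-2:y+48,x-4:x+46],(200,200),interpolation=cv2.INTER_CUBIC) for i,(x,y) in enumerate(boxes)]
cv2.imwrite("pics/z.png",np.vstack([np.hstack(t[:4]),np.hstack(t[4:])]))
E
```

```text
(no output)
```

View pics/z.png

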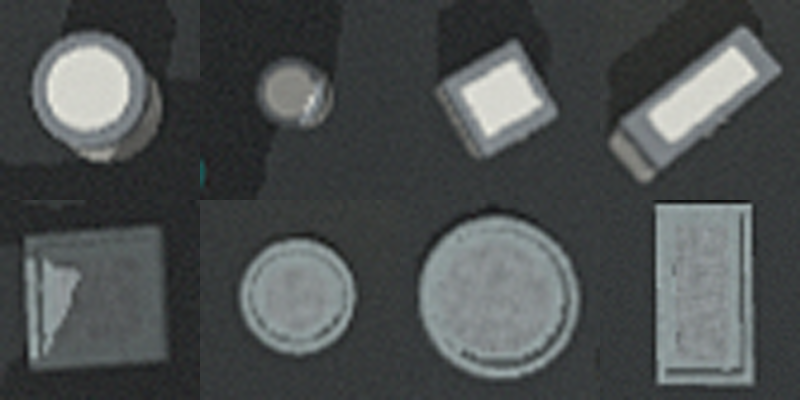

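```bash
cat > h.py <<'E'
import cv2,numpy as np
from workcell import *
def cast(n,px,z):
    c=camera_info(n);K=np.array([[c['fx'],0,c['cx']],[0,c['fy'],c['cy']],[0,0,1]])
    u=cv2.undistortPoints(np.float64(px).reshape(-1,1,2),K,np.array([c['k1'],0,0,0.]))[:,0]
    R=cv2.Rodrigues(c['rvec'])[0];o=-R.T@c['tvec'];d=np.c_[u,np.ones(len(u))]@R
    return (o+d*((z-o[2])/d[:,2])[:,None])[:,:2]
def blob(im,roi,thr,z,n="top",inv=False):
    x,y,w,h=roi;g=cv2.GaussianBlur(im[y:y+h,x:x+w].max(2),(0,0),.5)
    m=np.uint8(g>thr)
    cs=cv2.findContours(m,cv2.RETR_EXTERNAL,cv2.CHAIN_APPROX_NONE)[0]
    c=max(cs,key=cv2.contourArea)[:,0]+[x,y]
    W=np.float32(cast(n,c,z)*1000);r=cv2.minAreaRect(W)
    b=cv2.boxPoints(r);e=max([b[1]-b[0],b[2]-b[1]],key=np.linalg.norm)
    M=cv2.moments(W.reshape(-1,1,2))
    return np.round([M['m10']/M['m00'],M['m01']/M['m00'],*r[0],*r[1],np.degrees(np.arctan2(e[1],e[0]))%180],1)
E
python3 - <<'E'
from h import *
im=cv2.imread("pics/top0.png")
for nm,roi,t,z in [("widejar",(228,146,42,42),195,.06),("slimjar",(259,206,42,42),128,.06),("sqcase",(352,202,42,42),195,.054),("slcase",(389,133,42,42),190,.054),
 ("sqtray",(161,177,42,42),66,.01),("slimtray",(311,132,42,42),95,.01),("widetray",(459,185,42,42),95,.01),("sltray",(412,240,48,56),95,.01),("sqtray2",(161,177,42,42),75,.01)]:
    print(nm,blob(im,roi,t,z))
# rack by blue/red
hsv=cv2.cvtColor(im,cv2.COLOR_BGR2HSV)[245:282,185:228];m=(hsv[...,1]>150)&(hsv[...,2]>60)
p=np.argwhere(m)[:,::-1]+[185,245];print("rack",cast("top",[p.mean(0)],.04))
m=(hsv*0).any(2)
print("turq",cast("top",[[250,242]],.06))
R=cv2.Rodrigues(read_state()['ee_rot'])[0];print(R.round(3)); print(im[220:232,272:288].max(2))
E
```

```text
widejar [615.3 183.6 615.3 183.6  37.6  36.7  46. ]
slimjar [471.7 104.6 471.2 104.6  20.9  23.4  90.7]
sqcase [ 481.9 -115.6  481.9 -115.6   24.3   29.   121.2]
slcase [ 648.5 -204.9  648.5 -204.8   17.7   55.   128.8]
sqtray [540.4 355.1 540.4 355.1  71.2  73.6  94.9]
slimtray [657.6 -17.6 657.7 -18.1  56.7  58.7 136. ]
widetray [ 528.8 -384.6  528.5 -384.6   81.6   82.6  134.9]
sltray [ 3.744e+02 -2.738e+02  3.746e+02 -2.743e+02  1.061e+02  5.860e+01
  3.000e-01]
sqtray2 [540.5 355.1 540.4 355.2  69.3  72.4  95.1]
rack [[0.38112459 0.27627556]]
turq [[0.43211087 0.16884412]]
[[ 0.97  -0.001  0.244]
 [-0.244 -0.001  0.97 ]
 [-0.    -1.    -0.001]]
[[ 54  76  86 103 117 124 123 122 106  92  81  64  47  34  36  45]
 [ 77  89 110 133 138 139 138 140 131 115  81  82  68  57  36  55]
 [ 90 115 134 138 136 133 132 131 138 132  92  83  95  75  34  56]
 [ 93 134 137 133 131 132 134 134 133 136 121 116 122  78  55  56]
 [ 98 142 133 133 134 135 134 135 135 135 139 150 127  68  74  55]
 [105 143 133 132 132 132 134 134 131 130 137 158 127  63  93  53]
 [103 142 137 133 133 135 132 131 130 148 197 144 121  67  98  51]
 [ 90 128 141 133 136 132 133 131 130 146 201 133 111  85  95  54]
 [ 88 105 137 141 132 134 133 133 143 181 154 132  92  99  85  51]
 [ 71  89 108 128 143 140 140 131 129 168 133 108  98  99  64  55]
 [ 50  72  87  97 113 115 114 109 128 142 121 100 121  75  50  58]
 [ 38  52  62  73  81  86  83  89 137 123 120  98  91  49  57  55]]
```

```bash
cat >> h.py <<'E'
def go(x,y,z,head,s=None):
    """turn about tool y (rad), then shift in tool axes (cm)"""
    s=s or read_state();R=cv2.Rodrigues(s['ee_rot'])[0]
    h0=np.arctan2(R[1,2],R[0,2]);a=-((np.radians(head)-h0+np.pi)%(2*np.pi)-np.pi)
    R2=R@cv2.Rodrigues(np.array([0,a,0]))[0]
    print("pos",(s['ee_pos']*1000).round(1),"head",np.degrees(h0).round(1),"tilt",R[:,1].round(3),"gap",round(s['finger_gap'],4),"F",s['force'].round(1),"| turn",a.round(3),"shift cm",(R2.T@(np.array([x,y,z])-s['ee_pos'])*100).round(2))
E
python3 -c "
from h import *
print(cast('top',[[277.4,225.0]],.06))
go(.615,.184,.19,76)"
```

```text
[[0.47231174 0.10599739]]
pos [128.1 508.8 291.6] head 75.9 tilt [-0.001 -0.001 -1.   ] gap 0.0918 F [-1.1 -0.1 -0.1] | turn -0.002 shift cm [ 55.1   10.18 -19.73]
```

>>> {"name": "carry_out", "arguments": {"moves": [[[3.4,0.6,-1.2,0,0,0],[3.4,0.6,-1.2,0,0,0],[3.4,0.6,-1.2,0,0,0],[3.4,0.6,-1.2,0,0,0],[3.4,0.6,-1.2,0,0,0],[3.4,0.6,-1.2,0,0,0],[3.4,0.6,-1.2,0,0,0],[3.4,0.6,-1.2,0,0,0],[3.4,0.6,-1.2,0,0,0],[3.4,0.6,-1.2,0,0,0],[3.4,0.6,-1.2,0,0,0],[3.4,0.6,-1.2,0,0,0],[3.4,0.6,-1.2,0,0,0],[3.4,0.6,-1.2,0,0,0],[3.4,0.6,-1.2,0,0,0],[3.4,0.6,-1.2,0,0,0],[0,0,0,0,0,0],[0,0,0,0,0,0]]], "hand": 1, "grip_force": 20}}

```text
t: 1.9
ee_pos: [0.6087, 0.1895, 0.1952]
ee_rot: [-1.562, 0.197, -0.193]
force: [-1.1, 0.1, -0.0]
finger_gap: 0.0919
```

```bash
python3 -c "
from h import *
go(.615,.184,.088,76)
im=capture('top');cv2.imwrite('pics/t1.png',cv2.resize(im[130:300,160:480,::-1],(640,340)))"
```

```text
pos [608.7 189.5 195.2] head 75.8 tilt [-0.002  0.    -1.   ] gap 0.0919 F [-1.1  0.1 -0. ] | turn -0.004 shift cm [ 0.77 10.72 -0.38]
```

>>> {"name": "carry_out", "arguments": {"moves": [[[0.8,0,-0.4,0,0,0],[0,2.5,0,0,0,0],[0,2.5,0,0,0,0],[0,2.5,0,0,0,0],[0,2,0,0,0,0],[0,1.2,0,0,0,0],[0,0,0,0,0,0],[0,0,0,0,0,0]]]}}

```text
t: 2.75
ee_pos: [0.616, 0.1846, 0.0901]
ee_rot: [-1.562, 0.192, -0.194]
force: [-0.7, 0.4, -0.1]
finger_gap: 0.0917
```

>>> {"name": "carry_out", "arguments": {"moves": [[[0,0,0,0,0,0],[0,0,0,0,0,0],[0,0,0,0,0,0],[0,0,0,0,0,0],[0,0,0,0,0,0],[0,0,0,0,0,0],[0,0,0,0,0,0],[0,0,0,0,0,0]]], "hand": 0, "grip_force": 20}}

```text
t: 3.55
ee_pos: [0.6157, 0.1842, 0.0895]
ee_rot: [-1.562, 0.194, -0.194]
force: [-0.3, -0.8, 2.8]
finger_gap: 0.0576
```

>>> {"name": "carry_out", "arguments": {"moves": [[[0,-2,0,0,0,0],[0,-3,0,0,0,0],[0,-3,0,0,0,0],[0,-2.5,0,0,0,0],[0,0,0,0,0,0],[0,0,0,0,0,0]]]}}

```text
t: 4.15
ee_pos: [0.6154, 0.1842, 0.1937]
ee_rot: [-1.562, 0.194, -0.194]
force: [-0.0, 0.2, -0.8]
finger_gap: 0.0576
```

```bash
python3 -c "
from h import *
go(.529,-.3846,.195,76);go(.529,-.3846,.195,0)"
```

```text
pos [615.4 184.2 193.7] head 75.9 tilt [-0.  0. -1.] gap 0.0576 F [-0.   0.2 -0.8] | turn -0.002 shift cm [  5.38  -0.13 -57.28]
pos [615.4 184.2 193.7] head 75.9 tilt [-0.  0. -1.] gap 0.0576 F [-0.   0.2 -0.8] | turn 1.324 shift cm [56.88 -0.13 -8.64]
```

>>> {"name": "carry_out", "arguments": {"moves": [[[0.3,0,-3.2,0,0,0],[0.3,0,-3.2,0,0,0],[0.3,0,-3.2,0,0,0],[0.3,0,-3.2,0,0,0],[0.3,0,-3.2,0,0,0],[0.3,0,-3.2,0,0,0],[0.3,0,-3.2,0,0,0],[0.3,0,-3.2,0,0,0],[0.3,0,-3.2,0,0,0],[0.3,0,-3.2,0,0,0],[0.3,0,-3.2,0,0,0],[0.3,0,-3.2,0,0,0],[0.3,0,-3.2,0,0,0],[0.3,0,-3.2,0,0,0],[0.3,0,-3.2,0,0,0],[0.3,0,-3.2,0,0,0],[0.3,0,-3.2,0,0,0],[0.2,0,-2.8,0,0,0],[0,0,0,0,0,0],[0,0,0,0,0,0]]]}}

```text
t: 6.15
ee_pos: [0.5264, -0.3832, 0.1918]
ee_rot: [-1.559, 0.197, -0.192]
force: [-0.8, 0.4, -0.2]
finger_gap: 0.0574
```

```bash
python3 -c "
from h import *
go(.529,-.3846,.0945,76)"
```

```text
pos [ 526.4 -383.2  191.8] head 75.8 tilt [-0.003  0.003 -1.   ] gap 0.0574 F [-0.8  0.4 -0.2] | turn -0.004 shift cm [ 0.32  9.73 -0.09]
```

>>> {"name": "carry_out", "arguments": {"moves": [[[0.3,0,0,0,0,0],[0,2.5,0,0,0,0],[0,2.5,0,0,0,0],[0,2.2,0,0,0,0],[0,1.5,0,0,0,0],[0,0.8,0,0,0,0],[0,0.3,0,0,0,0],[0,0,0,0,0,0],[0,0,0,0,0,0]]]}}

```text
t: 7.05
ee_pos: [0.5307, -0.3845, 0.0972]
ee_rot: [-1.563, 0.192, -0.195]
force: [0.6, -0.3, -1.7]
finger_gap: 0.058
```

>>> {"name": "carry_out", "arguments": {"moves": [[[0,0,0,0,0,0],[0,0.2,0,0,0,0],[0,0,0,0,0,0]]]}}

```text
t: 7.35
ee_pos: [0.5301, -0.3841, 0.0943]
ee_rot: [-1.562, 0.194, -0.194]
force: [0.2, 0.4, -0.6]
finger_gap: 0.0577
```

>>> {"name": "carry_out", "arguments": {"moves": [[[0,0.1,0,0,0,0],[0,0,0,0,0,0],[0,0,0,0,0,0]]]}}

```text
t: 7.65
ee_pos: [0.5302, -0.3842, 0.0935]
ee_rot: [-1.562, 0.194, -0.194]
force: [-0.9, 0.3, 1.2]
finger_gap: 0.0579
```

>>> {"name": "carry_out", "arguments": {"moves": [[[0,0,0,0,0,0],[0,0,0,0,0,0],[0,0,0,0,0,0],[0,0,0,0,0,0],[0,0,0,0,0,0],[0,-2.5,0,0,0,0],[0,-3,0,0,0,0],[0,-3,0,0,0,0],[0,-2,0,0,0,0],[0,0,0,0,0,0]]], "hand": 1}}

```text
t: 8.65
ee_pos: [0.5313, -0.3851, 0.2019]
ee_rot: [-1.566, 0.189, -0.198]
force: [0.1, -0.2, -0.4]
finger_gap: 0.0917
```

```bash
python3 -c "
from h import *
go(.6485,-.2049,.195,38.8)
im=capture('side');cv2.imwrite('pics/s1.png',cv2.resize(im[100:240,250:470,::-1],(660,420)))"
```

```text
pos [ 531.3 -385.1  201.9] head 75.9 tilt [ 0.005 -0.005 -1.   ] gap 0.0917 F [ 0.1 -0.2 -0.4] | turn 0.647 shift cm [-6.7   0.66 20.42]
```

View pics/s1.png

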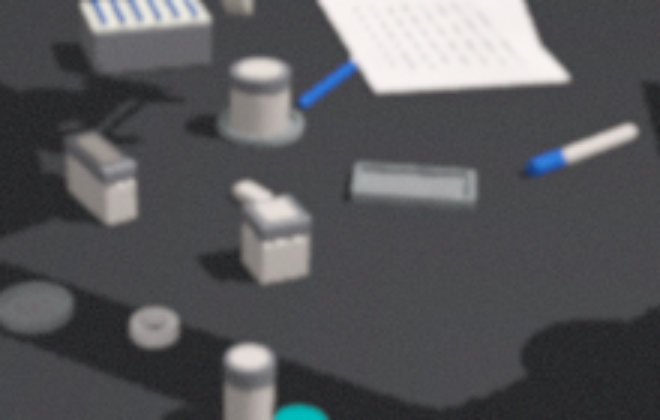

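The wide jar stands inside its tray, at crop pixel (262,100). The slide case comes next.

>>> {"name": "carry_out", "arguments": {"moves": [[[0,0,0,0,0.13,0],[0,0,0,0,0.13,0],[0,0,0,0,0.13,0],[0,0,0,0,0.13,0],[0,0,0,0,0.13,0],[-0.95,0.1,2.9,0,0,0],[-0.95,0.1,2.9,0,0,0],[-0.95,0.1,2.9,0,0,0],[-0.95,0.1,2.9,0,0,0],[-0.95,0.1,2.9,0,0,0],[-0.95,0.1,2.9,0,0,0],[-0.95,0.1,2.9,0,0,0],[0,0,0,0,0,0],[0,0,0,0,0,0],[0,0,0,0,0,0]]]}}

```text
t: 10.2
ee_pos: [0.6466, -0.2062, 0.1901]
ee_rot: [-1.455, 0.702, -0.699]
force: [-0.1, -0.2, 0.2]
finger_gap: 0.0921
```

```bash
python3 -c "
from h import *
go(.6485,-.2049,.084,38.8)"
```

```text
pos [ 646.6 -206.2  190.1] head 38.6 tilt [-0.002  0.    -1.   ] gap 0.0921 F [-0.1 -0.2  0.2] | turn -0.004 shift cm [ 0.03 10.61  0.24]
```

>>> {"name": "carry_out", "arguments": {"moves": [[[0,0,0.2,0,0,0],[0,2.5,0,0,0,0],[0,2.5,0,0,0,0],[0,2.5,0,0,0,0],[0,2,0,0,0,0],[0,1,0,0,0,0],[0,0,0,0,0,0],[0,0,0,0,0,0]]]}}

```text
t: 11.0
ee_pos: [0.6492, -0.2048, 0.0871]
ee_rot: [-1.455, 0.699, -0.701]
force: [-0.4, -0.5, 0.1]
finger_gap: 0.0921
```

>>> {"name": "carry_out", "arguments": {"moves": [[[0,0,0,0,0,0],[0,0,0,0,0,0],[0,0,0,0,0,0],[0,0,0,0,0,0],[0,0,0,0,0,0],[0,0,0,0,0,0],[0,0,0,0,0,0],[0,0,0,0,0,0],[0,0,0,0,0,0],[0,0,0,0,0,0]]], "hand": 0}}

```text
t: 12.0
ee_pos: [0.6488, -0.2043, 0.0862]
ee_rot: [-1.455, 0.7, -0.7]
force: [-0.7, 0.4, -1.0]
finger_gap: 0.0317
```

>>> {"name": "carry_out", "arguments": {"moves": [[[0,-2,0,0,0,0],[0,-3,0,0,0,0],[0,-3,0,0,0,0],[0,-2.5,0,0,0,0],[0,0,0,0,0,0],[0,0,0,0,0,0]]]}}

```text
t: 12.6
ee_pos: [0.6487, -0.2042, 0.1908]
ee_rot: [-1.455, 0.7, -0.7]
force: [0.5, 0.0, -1.6]
finger_gap: 0.032
```

```bash
python3 -c "
from h import *
go(.3745,-.274,.195,90.3)"
```

```text
pos [ 648.7 -204.2  190.8] head 38.6 tilt [ 0.  0. -1.] gap 0.032 F [ 0.5  0.  -1.6] | turn -0.902 shift cm [-27.46  -0.42  -6.84]
```

>>> {"name": "carry_out", "arguments": {"moves": [[[0,0,0,0,-0.129,0],[0,0,0,0,-0.129,0],[0,0,0,0,-0.129,0],[0,0,0,0,-0.129,0],[0,0,0,0,-0.129,0],[0,0,0,0,-0.129,0],[0,0,0,0,-0.129,0],[-2.75,0,-0.68,0,0,0],[-2.75,0,-0.68,0,0,0],[-2.75,0,-0.68,0,0,0],[-2.75,0,-0.68,0,0,0],[-2.75,0,-0.68,0,0,0],[-2.75,0,-0.68,0,0,0],[-2.75,0,-0.68,0,0,0],[-2.75,0,-0.68,0,0,0],[-2.75,0,-0.68,0,0,0],[-2.75,0,-0.68,0,0,0],[0,0,0,0,0,0],[0,0,0,0,0,0],[0,0,0,0,0,0]]]}}

```text
t: 14.6
ee_pos: [0.3747, -0.2738, 0.1906]
ee_rot: [-1.57, -0.005, 0.005]
force: [0.2, -0.5, -1.1]
finger_gap: 0.0316
```

```bash
python3 -c "
from h import *
go(.3745,-.274,.0902,90.3)
im=capture('top');cv2.imwrite('pics/t2.png',cv2.resize(im[200:330,350:520,::-1],(680,520)))"
```

```text
pos [ 374.7 -273.8  190.6] head 90.4 tilt [-0.     0.001 -1.   ] gap 0.0316 F [ 0.2 -0.5 -1.1] | turn 0.001 shift cm [-0.02 10.04 -0.03]
```

View pics/t2.png

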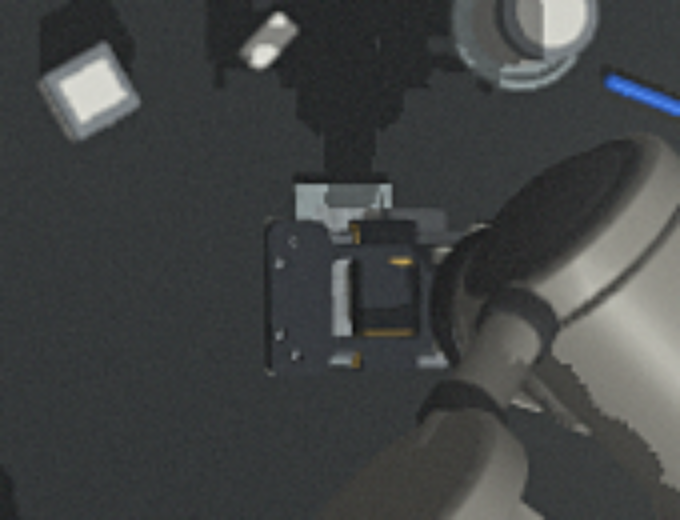

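The gripper holds the case aligned over the slide tray, and the wide jar is in its tray at upper right. I'll lower it now.

>>> {"name": "carry_out", "arguments": {"moves": [[[0,2.5,0,0,0,0],[0,2.5,0,0,0,0],[0,2.2,0,0,0,0],[0,1.5,0,0,0,0],[0,0.9,0,0,0,0],[0,0.4,0,0,0,0],[0,0,0,0,0,0],[0,0,0,0,0,0],[0,0,0,0,0,0]]]}}

```text
t: 15.55
ee_pos: [0.3747, -0.2742, 0.0918]
ee_rot: [-1.572, -0.006, 0.004]
force: [0.6, -0.0, -1.3]
finger_gap: 0.0322
```

>>> {"name": "carry_out", "arguments": {"moves": [[[0,0.1,0,0,0,0],[0,0,0,0,0,0],[0,0,0,0,0,0]]]}}

```text
t: 15.85
ee_pos: [0.3743, -0.274, 0.0903]
ee_rot: [-1.571, -0.005, 0.005]
force: [1.2, 0.2, -0.1]
finger_gap: 0.0319
```

>>> {"name": "carry_out", "arguments": {"moves": [[[0,0,0,0,0,0],[0,0,0,0,0,0],[0,0,0,0,0,0],[0,0,0,0,0,0],[0,0,0,0,0,0],[0,0,0,0,0,0],[0,-2.5,0,0,0,0],[0,-3,0,0,0,0],[0,-3,0,0,0,0],[0,-2,0,0,0,0],[0,0,0,0,0,0]]], "hand": 1}}

```text
t: 16.95
ee_pos: [0.3752, -0.2749, 0.1978]
ee_rot: [-1.575, -0.008, 0.002]
force: [0.1, 0.0, -0.6]
finger_gap: 0.0915
```

```bash
python3 -c "
from h import *
go(.4819,-.1156,.195,31.2)"
```

```text
pos [ 375.2 -274.9  197.8] head 90.4 tilt [ 0.004 -0.004 -1.   ] gap 0.0915 F [ 0.1  0.  -0.6] | turn 1.033 shift cm [-8.1   0.26 17.37]
```

>>> {"name": "carry_out", "arguments": {"moves": [[[0,0,0,0,0.129,0],[0,0,0,0,0.129,0],[0,0,0,0,0.129,0],[0,0,0,0,0.129,0],[0,0,0,0,0.129,0],[0,0,0,0,0.129,0],[0,0,0,0,0.129,0],[0,0,0,0,0.129,0],[-1.35,0,2.9,0,0,0],[-1.35,0,2.9,0,0,0],[-1.35,0,2.9,0,0,0],[-1.35,0,2.9,0,0,0],[-1.35,0,2.9,0,0,0],[-1.35,0,2.9,0,0,0],[0,0,0,0,0,0],[0,0,0,0,0,0],[0,0,0,0,0,0]]]}}

```text
t: 18.65
ee_pos: [0.4805, -0.115, 0.1946]
ee_rot: [-1.419, 0.801, -0.798]
force: [0.1, -1.4, 0.4]
finger_gap: 0.0919
```

```bash
python3 -c "
from h import *
go(.4819,-.1156,.084,30.8)
im=capture('top');cv2.imwrite('pics/t3.png',cv2.resize(im[130:310,380:520,::-1],(560,720))[:,:][:600])"
```

```text
pos [ 480.5 -115.   194.6] head 31.2 tilt [-0.001  0.    -1.   ] gap 0.0919 F [ 0.1 -1.4  0.4] | turn 0.007 shift cm [ 0.14 11.06  0.1 ]
```

View pics/t3.png

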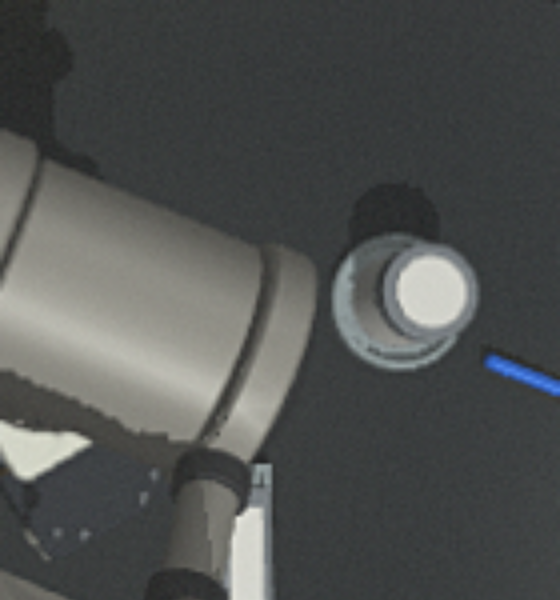

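The wide jar stands in its tray, and its lid shows at crop pixel (431,291). The arm partly hides the slide case, so I'll check both at the end.

>>> {"name": "carry_out", "arguments": {"moves": [[[0.1,0,0.1,0,0,0],[0,2.5,0,0,0,0],[0,2.5,0,0,0,0],[0,2.5,0,0,0,0],[0,2.2,0,0,0,0],[0,1.2,0,0,0,0],[0,0,0,0,0,0],[0,0,0,0,0,0]]]}}

```text
t: 19.5
ee_pos: [0.4828, -0.1152, 0.0867]
ee_rot: [-1.419, 0.799, -0.8]
force: [-0.3, -0.5, 0.3]
finger_gap: 0.0918
```

>>> {"name": "carry_out", "arguments": {"moves": [[[0,0,0,0,0,0],[0,0,0,0,0,0],[0,0,0,0,0,0],[0,0,0,0,0,0],[0,0,0,0,0,0],[0,0,0,0,0,0],[0,0,0,0,0,0],[0,0,0,0,0,0],[0,0,0,0,0,0],[0,0,0,0,0,0]]], "hand": 0}}

```text
t: 20.5
ee_pos: [0.4824, -0.1148, 0.0862]
ee_rot: [-1.419, 0.799, -0.799]
force: [-0.5, -0.0, 1.8]
finger_gap: 0.0439
```

>>> {"name": "carry_out", "arguments": {"moves": [[[0,-2,0,0,0,0],[0,-3,0,0,0,0],[0,-3,0,0,0,0],[0,-2.5,0,0,0,0],[0,0,0,0,0,0],[0,0,0,0,0,0]]]}}

```text
t: 21.1
ee_pos: [0.4823, -0.1147, 0.191]
ee_rot: [-1.419, 0.799, -0.799]
force: [0.1, -0.3, -1.3]
finger_gap: 0.0442
```

```bash
python3 -c "
from h import *
print(cast('top',[[487.7,202.7]],.064))
go(.5404,.3552,.195,5)"
```

```text
[[ 0.52941969 -0.38451124]]
pos [ 482.3 -114.7  191. ] head 31.2 tilt [ 0.  0. -1.] gap 0.0442 F [ 0.1 -0.3 -1.3] | turn 0.458 shift cm [-46.31  -0.4    9.88]
```

>>> {"name": "carry_out", "arguments": {"moves": [[[0,0,0,0,0.115,0],[0,0,0,0,0.115,0],[0,0,0,0,0.115,0],[0,0,0,0,0.113,0],[-3.1,0,0.66,0,0,0],[-3.1,0,0.66,0,0,0],[-3.1,0,0.66,0,0,0],[-3.1,0,0.66,0,0,0],[-3.1,0,0.66,0,0,0],[-3.1,0,0.66,0,0,0],[-3.1,0,0.66,0,0,0],[-3.1,0,0.66,0,0,0],[-3.1,0,0.66,0,0,0],[-3.1,0,0.66,0,0,0],[-3.1,0,0.66,0,0,0],[-3.1,0,0.66,0,0,0],[-3.1,0,0.66,0,0,0],[-3.1,0,0.66,0,0,0],[-2.9,0,0.64,0,0,0],[0,0,0,0,0,0]]]}}

```text
t: 23.1
ee_pos: [0.5397, 0.358, 0.1884]
ee_rot: [-1.253, 1.144, -1.141]
force: [-0.1, -0.2, -1.0]
finger_gap: 0.0439
```

>>> {"name": "carry_out", "arguments": {"moves": [[[0,0,0,0,0,0],[0,0,0,0,0,0]]]}}

```text
t: 23.3
ee_pos: [0.5403, 0.3539, 0.1899]
ee_rot: [-1.251, 1.146, -1.145]
force: [0.5, -0.6, -0.3]
finger_gap: 0.0438
```

```bash
python3 -c "
from h import *
go(.5404,.3552,.0902,5)
im=capture('side');cv2.imwrite('pics/s2.png',im[:,:,::-1])
im=capture('top');cv2.imwrite('pics/t4.png',im[:,:,::-1])"
```

```text
pos [540.3 353.9 189.9] head 5.0 tilt [-0.002 -0.001 -1.   ] gap 0.0438 F [ 0.5 -0.6 -0.3] | turn -0.001 shift cm [-0.14  9.97  0.05]
```

View pics/t4.png

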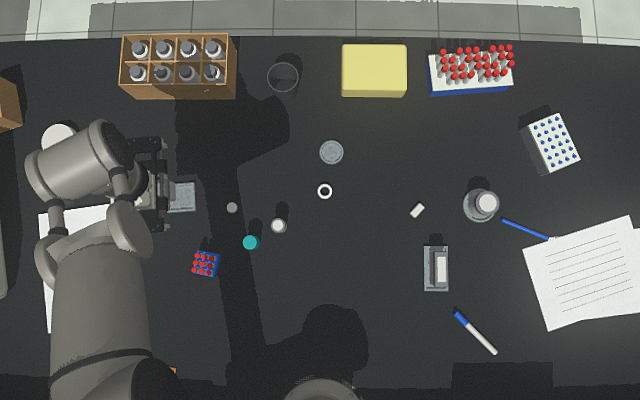

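View pics/s2.png

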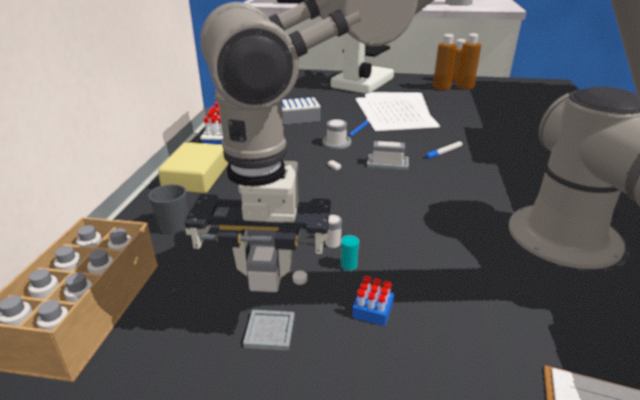

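The slide case is in its tray at (440,268), the wide jar is in its tray at (487,203), and the rack and slim jar haven't moved. The square case hangs over the square tray, so I'll lower it.

>>> {"name": "carry_out", "arguments": {"moves": [[[-0.1,2.5,0,0,0,0],[0,2.5,0,0,0,0],[0,2.2,0,0,0,0],[0,1.5,0,0,0,0],[0,0.9,0,0,0,0],[0,0.3,0,0,0,0],[0,0,0,0,0,0],[0,0,0,0,0,0],[0,0,0,0,0,0]]]}}

```text
t: 24.3
ee_pos: [0.541, 0.3563, 0.0933]
ee_rot: [-1.247, 1.144, -1.145]
force: [-0.5, -0.1, -1.6]
finger_gap: 0.044
```

>>> {"name": "carry_out", "arguments": {"moves": [[[0,0.1,0,0,0,0],[0,0,0,0,0,0],[0,0,0,0,0,0]]]}}

```text
t: 24.6
ee_pos: [0.5406, 0.3561, 0.0914]
ee_rot: [-1.249, 1.145, -1.145]
force: [-0.9, -0.2, -0.6]
finger_gap: 0.0441
```

>>> {"name": "carry_out", "arguments": {"moves": [[[0,0.1,0,0,0,0],[0,0,0,0,0,0],[0,0,0,0,0,0]]]}}

```text
t: 24.9
ee_pos: [0.5406, 0.3561, 0.0903]
ee_rot: [-1.249, 1.145, -1.145]
force: [0.3, 0.3, -0.7]
finger_gap: 0.0436
```

>>> {"name": "carry_out", "arguments": {"moves": [[[0,0,0,0,0,0],[0,0,0,0,0,0],[0,0,0,0,0,0],[0,0,0,0,0,0],[0,0,0,0,0,0],[0,0,0,0,0,0],[0,-2.5,0,0,0,0],[0,-3,0,0,0,0],[0,-3,0,0,0,0],[0,-2,0,0,0,0],[0,0,0,0,0,0]]], "hand": 1}}

```text
t: 26.0
ee_pos: [0.5418, 0.3567, 0.1989]
ee_rot: [-1.242, 1.142, -1.146]
force: [-0.0, -0.9, 1.5]
finger_gap: 0.0916
```

```bash
python3 -c "
from h import *
im=cv2.imread('pics/t4.png')
print(blob(im,(262,210,36,36),190,.06)); print(blob(im,(425,246,30,46),195,.058))
h=cv2.cvtColor(im,cv2.COLOR_BGR2HSV);m=np.uint8((abs(h[...,0].astype(int)-88)<10)&(h[...,1]>150)&(h[...,2]>80));m[:,:230]=0;m[:,275:]=0;print(cast('top',[np.argwhere(m)[:,::-1].mean(0)],.05))
go(.472,.1055,.195,32)"
```

```text
[472.6 105.8 472.3 105.8  21.5  21.3  46. ]
[ 374.6 -274.7  374.9 -274.8   16.4   55.3  179.5]
[[0.43192449 0.17048067]]
pos [541.8 356.7 198.9] head 5.0 tilt [ 0.006  0.003 -1.   ] gap 0.0916 F [-0.  -0.9  1.5] | turn -0.471 shift cm [ 17.6    0.27 -19.24]
```

>>> {"name": "carry_out", "arguments": {"moves": [[[0,0,0,0,-0.118,0],[0,0,0,0,-0.118,0],[0,0,0,0,-0.118,0],[0,0,0,0,-0.117,0],[1.95,0,-2.14,0,0,0],[1.95,0,-2.14,0,0,0],[1.95,0,-2.14,0,0,0],[1.95,0,-2.14,0,0,0],[1.95,0,-2.14,0,0,0],[1.95,0,-2.14,0,0,0],[1.95,0,-2.14,0,0,0],[1.95,0,-2.14,0,0,0],[1.95,0,-2.14,0,0,0],[0,0,0,0,0,0],[0,0,0,0,0,0],[0,0,0,0,0,0]]]}}

```text
t: 27.6
ee_pos: [0.4702, 0.1057, 0.1948]
ee_rot: [-1.423, 0.789, -0.789]
force: [0.4, 0.9, 0.5]
finger_gap: 0.0915
```

```bash
python3 -c "
from h import *
go(.4725,.1058,.088,32)"
```

```text
pos [470.2 105.7 194.8] head 32.0 tilt [-0.  0. -1.] gap 0.0915 F [0.4 0.9 0.5] | turn -0.0 shift cm [ 0.12 10.68  0.2 ]
```

>>> {"name": "carry_out", "arguments": {"moves": [[[0.1,0,0.2,0,0,0],[0,2.5,0,0,0,0],[0,2.5,0,0,0,0],[0,2.5,0,0,0,0],[0,2,0,0,0,0],[0,1,0,0,0,0],[0,0,0,0,0,0],[0,0,0,0,0,0]]]}}

```text
t: 28.4
ee_pos: [0.4728, 0.1057, 0.0907]
ee_rot: [-1.422, 0.788, -0.789]
force: [0.1, -0.1, -0.4]
finger_gap: 0.0914
```

>>> {"name": "carry_out", "arguments": {"moves": [[[0,0,0,0,0,0],[0,0,0,0,0,0],[0,0,0,0,0,0],[0,0,0,0,0,0],[0,0,0,0,0,0],[0,0,0,0,0,0],[0,0,0,0,0,0],[0,0,0,0,0,0],[0,0,0,0,0,0],[0,0,0,0,0,0]]], "hand": 0}}

```text
t: 29.4
ee_pos: [0.4723, 0.1054, 0.0902]
ee_rot: [-1.423, 0.789, -0.789]
force: [0.7, -0.4, -0.2]
finger_gap: 0.0339
```

>>> {"name": "carry_out", "arguments": {"moves": [[[0,-2,0,0,0,0],[0,-3,0,0,0,0],[0,-3,0,0,0,0],[0,-2.5,0,0,0,0],[0,0,0,0,0,0],[0,0,0,0,0,0]]]}}

```text
t: 30.0
ee_pos: [0.4722, 0.1053, 0.1951]
ee_rot: [-1.423, 0.789, -0.789]
force: [0.4, -0.7, -1.3]
finger_gap: 0.0334
```

```bash
python3 -c "
from h import *
go(.6577,-.018,.195,32)"
```

```text
pos [472.2 105.3 195.1] head 32.0 tilt [ 0.  0. -1.] gap 0.0334 F [ 0.4 -0.7 -1.3] | turn -0.001 shift cm [2.029e+01 1.000e-02 9.200e+00]
```

>>> {"name": "carry_out", "arguments": {"moves": [[[2.54,0,1.15,0,0,0],[2.54,0,1.15,0,0,0],[2.54,0,1.15,0,0,0],[2.54,0,1.15,0,0,0],[2.54,0,1.15,0,0,0],[2.54,0,1.15,0,0,0],[2.54,0,1.15,0,0,0],[2.54,0,1.15,0,0,0],[0,0,0,0,0,0],[0,0,0,0,0,0],[0,0,0,0,0,0]]]}}

```text
t: 31.1
ee_pos: [0.6569, -0.0176, 0.1938]
ee_rot: [-1.424, 0.791, -0.787]
force: [0.7, 0.6, -0.7]
finger_gap: 0.0334
```

```bash
python3 -c "
from h import *
go(.6577,-.018,.0942,32)"
```

```text
pos [656.9 -17.6 193.8] head 32.0 tilt [-0.003  0.001 -1.   ] gap 0.0334 F [ 0.7  0.6 -0.7] | turn -0.0 shift cm [0.09 9.96 0.07]
```

>>> {"name": "carry_out", "arguments": {"moves": [[[0,2.5,0,0,0,0],[0,2.5,0,0,0,0],[0,2.2,0,0,0,0],[0,1.5,0,0,0,0],[0,0.9,0,0,0,0],[0,0.3,0,0,0,0],[0,0,0,0,0,0],[0,0,0,0,0,0],[0,0,0,0,0,0],[0,0,0,0,0,0]]]}}

```text
t: 32.1
ee_pos: [0.6583, -0.0183, 0.097]
ee_rot: [-1.422, 0.788, -0.79]
force: [-0.0, 0.5, 0.1]
finger_gap: 0.0336
```

>>> {"name": "carry_out", "arguments": {"moves": [[[0,0.1,0,0,0,0],[0,0.1,0,0,0,0],[0,0,0,0,0,0],[0,0,0,0,0,0]]]}}

```text
t: 32.5
ee_pos: [0.658, -0.0183, 0.0942]
ee_rot: [-1.423, 0.789, -0.789]
force: [-0.4, -1.2, -0.7]
finger_gap: 0.0335
```

>>> {"name": "carry_out", "arguments": {"moves": [[[0,0,0,0,0,0],[0,0,0,0,0,0],[0,0,0,0,0,0],[0,0,0,0,0,0],[0,0,0,0,0,0],[0,0,0,0,0,0],[0,-2.5,0,0,0,0],[0,-3,0,0,0,0],[0,-3,0,0,0,0],[0,-2,0,0,0,0],[-3,0,0,0,0,0],[-3,0,-1.5,0,0,0],[-3,0,-1.5,0,0,0],[-3,0,-1.5,0,0,0],[-3,0,-1.5,0,0,0],[-3,0,-1.5,0,0,0],[-3,0,-1.5,0,0,0],[0,0,0,0,0,0],[0,0,0,0,0,0]]], "hand": 1}}

```text
t: 34.4
ee_pos: [0.4706, 0.1125, 0.1998]
ee_rot: [-1.422, 0.787, -0.789]
force: [1.5, -0.1, -0.2]
finger_gap: 0.0917
```

```bash
python3 -c "
from h import *
go(.5,0,.2,32)
im=capture('top')[:,:,::-1].copy();cv2.imwrite('pics/t5.png',im)
s=capture('side')[:,:,::-1];cv2.imwrite('pics/s3.png',s)
hsv=cv2.cvtColor(im,cv2.COLOR_BGR2HSV)[245:282,185:228];m=(hsv[...,1]>150)&(hsv[...,2]>60)
p=np.argwhere(m)[:,::-1]+[185,245];print('rack',cast('top',[p.mean(0)],.04))
for n,r,t,z in [('wide',(465,180,50,50),195,.064),('slim',(312,130,42,40),190,.064),('square',(155,172,45,45),195,.058),('slide',(425,246,30,46),195,.058)]:
  try: print(n,blob(im,r,t,z))
  except Exception as e: print(n,e)"
```

```text
pos [470.6 112.5 199.8] head 32.0 tilt [ 0.001  0.    -1.   ] gap 0.0917 F [ 1.5 -0.1 -0.2] | turn 0.001 shift cm [11.1  -0.02 -3.47]
rack [[0.37793059 0.26149026]]
wide [ 530.  -384.   529.9 -384.1   35.3   36.3   90.6]
slim [ 6.583e+02 -2.700e+01  6.583e+02 -2.710e+01  1.200e+01  2.400e+00
  5.000e-01]
square [541.5 357.5 542.  357.3  23.6  26.6  92.8]
slide [ 375.1 -274.   374.9 -274.8   16.4   55.3  179.5]
```

View pics/t5.png

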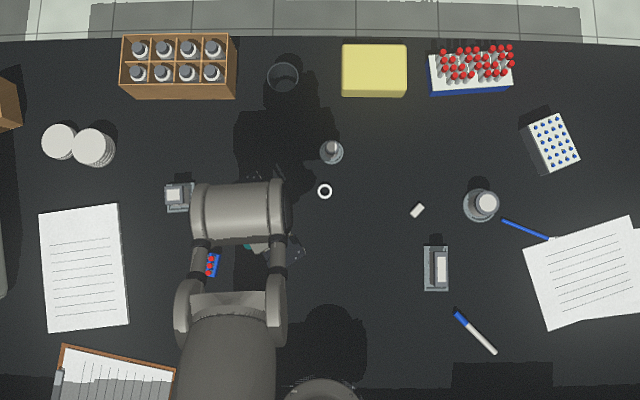

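View pics/s3.png

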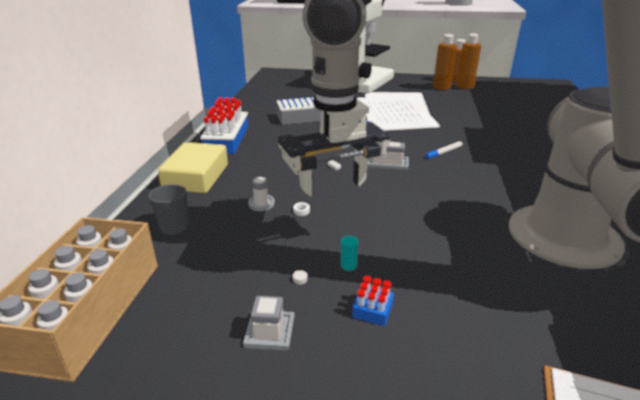

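Both views show every container standing in its tray and the rack unmoved at side pixel (373,300). The slim jar's lid is half in shadow, so its threshold reading isn't valid. I'll check it with a closer crop.

```bash
python3 -c "
from h import *
im=cv2.imread('pics/t5.png');print(cast('top',[[331.3,147.3]],.064))
print(im[139:157,323:341].max(2))
a=cv2.imread('pics/s2.png');b=cv2.imread('pics/s3.png')
for q in(a,b):
  h=cv2.cvtColor(q,cv2.COLOR_BGR2HSV)[270:330,345:405];print(np.argwhere(h[...,1]>150).mean(0).round(2))
cv2.imwrite('pics/z2.png',np.hstack([cv2.resize(im[130:170,312:352],(400,400),interpolation=2),cv2.resize(b[170:215,240:285],(400,400),interpolation=2)]))"
```

```text
[[ 0.65625095 -0.01727801]]
[[ 42  42  42  39  43  39  43  47  42  43  45  36  40  45  46  42  52  62]
 [ 40  38  37  43  51  50  70  71  64  67  62  66  65  36  40  44  55  62]
 [ 44  38  65  83  75  74  85 101 104 104  99  94 115  91  54  33  40  55]
 [ 43  66  92  96  81 101 114 126 129 130 127 125 154 122  87  66  49  50]
 [ 73  97  90  85  98 129 136 132 134 134 131 155 195 139 115 108 112  46]
 [ 94  88  76  86 118 136 133 135 136 130 122 162 226 185 120 126 158 107]
 [ 86  80  68  97 133 135 132 129 133 130 125 154 230 207 125 122 149 157]
 [ 78  85  75  98 140 135 131 132 130 130 124 153 229 206 140 121 115 148]
 [ 88  91  68  95 139 133 132 131 134 133 124 155 228 206 141 120 111 129]
 [100  89  62  93 132 136 133 130 132 132 126 157 228 196 132 126 140 133]
 [ 98  87  62  85 104 133 135 134 134 130 127 164 221 165 120 121 156 144]
 [ 98  87  61  76  85 115 133 138 135 137 128 141 192 135 113 117 152 146]
 [ 93  93  73  62  77  88 111 120 122 122 113 108 143 118  98 131 151 143]
 [ 97  96  84  69  57  76  81  89  92  94  83  87 123  98 102 148 152 141]
 [ 99  97  85  80  57  58  64  65  69  70  62  72 105  90 113 147 150 141]
 [ 96  97  87  86  79  70  67  57  58  56  71 117 126 114 130 152 151 142]
 [ 96  89  89  85  85  86  80  78  72  68  95 149 133 127 151 159 151 130]
 [ 92  93  93  88  86  87  85  84  80  90 125 139 130 138 156 151 117 110]]
[31.62 28.03]
[31.03 28.04]
```

View pics/z2.png

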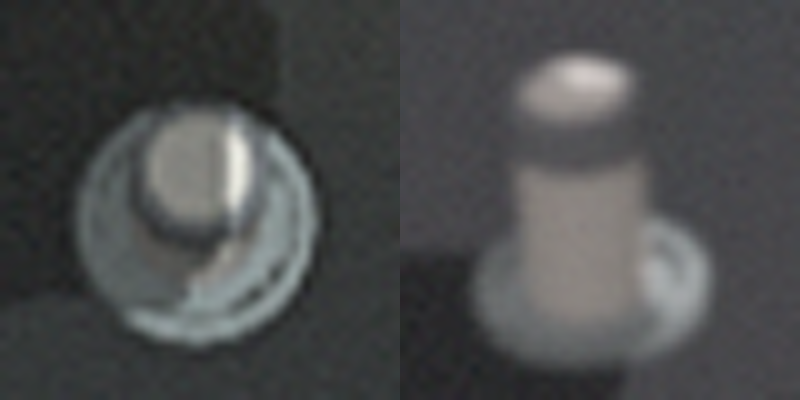

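The crop shows the slim jar upright in its tray, with its lid centre at about (656,-17) mm against the tray's (658,-18). All checks pass, so I'm handing in.

```bash
python3 -c "
from h import *
print(job_done())"
```

```text
the job is handed in; nothing more can be done
None
```

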